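Shim the rocking corner of a levelling plate

TASK

The levelling plate for pouring agar dishes rocks on one of its four feet. Press down on its corners with a fingertip to find the one that gives, then press the raised shim tab beside that corner down flat. Do not press the other three shim tabs, leave the plate standing level in its place with nothing lifted, and leave the dish on it and the things round it alone.

Things in the scene. Friction and masses are not known exactly. Their poses are not given: they have to be found in the camera images.
- plate: Loose aluminium levelling plate, 1.2 to 1.8 kg: 100 x 190 x 8 mm (x by y) with four flat lugs, 36 mm wide in y, reaching to 101 mm either side of its middle in x; a bull's-eye level 15 mm high sits on it. Origin: centre of its underside. x points away from the robot, y to the robot's left, give or take 9 degrees. It lies on four feet; its top is 35 mm above the worktop.
- corner_a (a point): Point to press on the top of the plate's far left (+x, +y) lug, above its foot. Three feet are rigid: the corner sinks under 1 mm. The fourth, which may be at any corner, yields: pressed with 2 to 5 N, the corner sinks 4.5 mm onto a stop and springs back when let go. Press above the foot: pressing elsewhere may tell nothing.
- corner_b (a point): Point to press on the top of the plate's far right (+x, -y) lug, above its foot. Three feet are rigid: the corner sinks under 1 mm. The fourth, which may be at any corner, yields: pressed with 2 to 5 N, the corner sinks 4.5 mm onto a stop and springs back when let go. Press above the foot: pressing elsewhere may tell nothing.
- corner_c (a point): Point to press on the top of the plate's near left (-x, +y) lug, above its foot. Three feet are rigid: the corner sinks under 1 mm. The fourth, which may be at any corner, yields: pressed with 2 to 5 N, the corner sinks 4.5 mm onto a stop and springs back when let go. Press above the foot: pressing elsewhere may tell nothing.
- corner_d (a point): Point to press on the top of the plate's near right (-x, -y) lug, above its foot. Three feet are rigid: the corner sinks under 1 mm. The fourth, which may be at any corner, yields: pressed with 2 to 5 N, the corner sinks 4.5 mm onto a stop and springs back when let go. Press above the foot: pressing elsewhere may tell nothing.
- tab_1 (a point): Point to press on a steel shim tab (26 mm wide, 45 mm from hinge to end, this point 32 mm from the hinge). Each foot has one: it sticks out from the lug to the plate's -y side, this point 60 mm from that corner's point. Raised 22 degrees at first (this point 32 mm above the worktop), level when flat (20 mm). Its number does not tell its corner: go by position.
- shim_1 (a joint): Angle by which the tab with point tab_1 is pressed down: 0 to 0.03 rad at the start (raised), 0.38 when flat on its stop. Stiff (4 N at the tab's point); stays where it is left. Only at the corner that rocks can it go flat; at a firm corner it jams at about 0.15 rad and stays so.
- tab_2 (a point): Point to press on a steel shim tab (26 mm wide, 45 mm from hinge to end, this point 32 mm from the hinge). Each foot has one: it sticks out from the lug to the plate's -y side, this point 60 mm from that corner's point. Raised 22 degrees at first (this point 32 mm above the worktop), level when flat (20 mm). Its number does not tell its corner: go by position.
- shim_2 (a joint): Angle by which the tab with point tab_2 is pressed down: 0 to 0.03 rad at the start (raised), 0.38 when flat on its stop. Stiff (4 N at the tab's point); stays where it is left. Only at the corner that rocks can it go flat; at a firm corner it jams at about 0.15 rad and stays so.
- tab_3 (a point): Point to press on a steel shim tab (26 mm wide, 45 mm from hinge to end, this point 32 mm from the hinge). Each foot has one: it sticks out from the lug to the plate's -y side, this point 60 mm from that corner's point. Raised 22 degrees at first (this point 32 mm above the worktop), level when flat (20 mm). Its number does not tell its corner: go by position.
- shim_3 (a joint): Angle by which the tab with point tab_3 is pressed down: 0 to 0.03 rad at the start (raised), 0.38 when flat on its stop. Stiff (4 N at the tab's point); stays where it is left. Only at the corner that rocks can it go flat; at a firm corner it jams at about 0.15 rad and stays so.
- tab_4 (a point): Point to press on a steel shim tab (26 mm wide, 45 mm from hinge to end, this point 32 mm from the hinge). Each foot has one: it sticks out from the lug to the plate's -y side, this point 60 mm from that corner's point. Raised 22 degrees at first (this point 32 mm above the worktop), level when flat (20 mm). Its number does not tell its corner: go by position.
- shim_4 (a joint): Angle by which the tab with point tab_4 is pressed down: 0 to 0.03 rad at the start (raised), 0.38 when flat on its stop. Stiff (4 N at the tab's point); stays where it is left. Only at the corner that rocks can it go flat; at a firm corner it jams at about 0.15 rad and stays so.
- dish_mid (a point): Bystander, to be left alone: petri dish lying on the middle of the plate, 60 mm across, 14 mm high, clear. The point is its centre.
- pot_mid (a point): Bystander, to be left alone: sample pot, 44 mm across, 58 mm high, white with a lid. The point is its centre.
- dropper_mid (a point): Bystander, to be left alone: dropper bottle, 30 mm across, 87 mm high, brown. The point is its centre.
- mailer_mid (a point): Bystander, to be left alone: slide mailer, 86 x 30 x 12 mm. The point is its centre.
- battery_mid (a point): Bystander, to be left alone: battery, 14 x 50 x 14 mm, lying. The point is its centre.
Mind the look-alikes: they are no part of the job. Leave any green look-alike of the part that bears tab_4 alone.

How it is judged (in metres and radians):
On the way, in this order (a step that is already met when the one before it is completed fails the run):
1. the corner that rocks is pressed down and gives (more than 2.5 mm) with the hand above it (((height (world z) of corner_a below 0.0325 m and horizontal distance between the grasp point and corner_a below 0.05 m) or (height (world z) of corner_b below 0.0325 m and horizontal distance between the grasp point and corner_b below 0.05 m) or (height (world z) of corner_c below 0.0325 m and horizontal distance between the grasp point and corner_c below 0.05 m) or (height (world z) of corner_d below 0.0325 m and horizontal distance between the grasp point and corner_d below 0.05 m))), for 0.1 s.
2. one shim tab is pressed flat (beyond 0.33 rad) (value of joint any of shim_1, shim_2, shim_3, shim_4 above 0.33 rad), for 0.1 s.
At the end, for the whole second after the job is handed in: The shim tab of the rocking corner, the only one that can go flat, is flat (beyond 0.33 rad of 0.38), the other three are still raised (below 0.08 rad), and the plate rests on its feet with every corner's top within 2.5 mm of 35 mm above the worktop (((value of joint shim_1 above 0.33 rad and value of joint each of shim_2, shim_3, shim_4 below 0.08 rad) or (value of joint shim_2 above 0.33 rad and value of joint each of shim_1, shim_3, shim_4 below 0.08 rad) or (value of joint shim_3 above 0.33 rad and value of joint each of shim_1, shim_2, shim_4 below 0.08 rad) or (value of joint shim_4 above 0.33 rad and value of joint each of shim_1, shim_2, shim_3 below 0.08 rad)) and height (world z) of corner_a between 0.0325 and 0.0375 m and height (world z) of corner_b between 0.0325 and 0.0375 m and height (world z) of corner_c between 0.0325 and 0.0375 m and height (world z) of corner_d between 0.0325 and 0.0375 m and linear speed of plate below 0.02 m/s); the robot touches nothing.
It fails at once if the plate is shoved more than 20 mm or lifted (distance of plate from where it was at the start of the episode above 0.02 m or height (world z) of plate above 0.035 m).
It fails at once if a bystander is moved more than 25 mm (distance of any of dish_mid, pot_mid, dropper_mid, mailer_mid, battery_mid from where it was at the start of the episode above 0.025 m).
It also fails if it takes over 58 s, if anything falls off the work surface, if the arm or the gripper's body presses on something with over 40 N, if the wrist force passes 120 N, or if a joint passes its speed limit or range.

ROBOT

A 6-joint arm with a two-finger parallel gripper is mounted at the origin on a cart in front of the work surface, level with it; the furniture and walls round the work are solid. World frame = base frame: x ahead of the robot, y to its left, z up, the work surface at z = 0. Lengths are in m, angles in degrees, forces in N, time in s.
With the tool pointing down it reaches from about 0.35 to 0.875 m from the base axis. Payload 4.2 kg.
Tool frame: the origin (TCP) lies between the finger pads; the fingertips stand 14 mm ahead of it and the grasp point (between the pads) lies 5 mm behind it; x points along the fingers, y is the direction in which the jaws open and shut, and the axes are right-handed (so a half turn about x gives the same grasp; the last joint's range is limited). The gripper opens to 87 mm and grips with 3 to 60 N. Pads are 19 mm wide; open, the fingers measure 117 mm over their backs; the gripper's body (75 mm by 190 mm) begins 51 mm behind the grasp point.
Start: joints at [-56.631, 22.042, 0.453, 0, -68.411, -14.817], TCP at [0.199, -0.592, 0.237] pointing down, gripper open.
Joint ranges: [-179.83, 179.83], [-69.29, 118.12], [-61.27, 80.66], [-181.25, 117.63], [-171.15, -9.14], [-177.46, 177.46]. Speed limits (degrees/s): [159.86, 159.86, 180, 180, 180, 180].

INTERFACE

Orientations are given as a 3x3 rotation matrix whose columns are the frame's x, y, z axes.
In Python, from station import r, imaging, job gives the robot as it stands. The module is installed in compiled form; this text tells all that it offers.
- The arm moves only by the tool apply_moves, never from a script. Its arguments are lists of equal length, an entry for each row: "xyz": the shift along the tool's x, y, z in m, a list of three; "twist": the turn about the tool's x in degrees; "claw": the opening, from 0 (shut) to 1 (fully open). A call has 1 to 12 rows; each row shifts and turns the pose as measured when the row begins, along the tool's axes as they then stand; what a row does not reach is not made up. A row lasts 1/10 s, in which the tool goes at most 50 mm and 8.59 degrees, less where a joint would pass 70% of its speed; a pose out of reach is approached as far as the arm can. A call is refused whole if a number of a shift passes 0.05 or a number of a turn 8.59, either way. A call with a gripper value outside its range is refused whole. The fingers move at their own pace and stop on an object; the grip force is fixed at half the most. Time passes only in rows, so rows that do not move let the fingers close. It gives the time, the measured TCP pose, the force and the opening at its end, in the units of the state.
- r.sense(): the state, without advancing time (a new reading comes with each control period).
- imaging.capture(name): name is "scene" or "side" or "wrist"; returns a dict with "pixels" (400x640x3 uint8, red, green, blue), "mtx" (3x3 intrinsics, pixels), "view" (4x4, takes a point from world to camera coordinates). Camera axes: x right, y down, z forward; pixel columns grow to the right and rows downward; lengths in m; the calibration is good to about 2 mm. A picture is of the moment at which its call begins. There is no depth.
- job.finish_job(): hands the job in, once; it reports no verdict.
Trained networks look in a picture, given as the dict that the camera call returned (one of the last four; its "shot" number tells which), for a name from the list of things; names that differ only in an ending like _2 or _b are one class to them, and where a whole thing is asked for, a point or a joint stands for the part that bears it (a point fixed in the world has none). Each returns a list of dicts, best first, with "p" (0 to 1); they miss things now and then, are a little off and sometimes report something else, mostly with a low value. They report only what shows in the picture. A call takes as long as a camera call. They do not tell look-alikes from the thing itself.
- imaging.regions_of(query, picture): "mask" (400x640 bool, what is visible of it) and "centre" ([column, row] in pixels, amid what is visible of it).
The state is a dict: "time_s": time; "joints": joint angles; "joint_velocities": joint speeds; "effort": joint torques, N m; "tcp_pos": TCP position; "ee_rot": TCP orientation; "wrist_force": force on the tool from outside, world axes, zero at the start; "moment": the same for the moment, N m; "gripper_width": opening from 0.0 (shut) to 1.0 (fully open).
Only numpy, scipy, OpenCV 4.12 (cv2) and the standard library are available. Lean on these libraries where they do the work, as an engineer would, in place of code of your own. Each camera call takes 0.05 s, during which the arm holds its last target.

## Working session

There is one attempt and no reset: what is moved stays moved. The work goes in short steps, Python scripts to look and compute and a tool call to move; the robot and the scene stay as the last step left them, time stands still between calls to the robot, and variables do not carry over. Pictures are saved under pics/ and viewed, and the job is handed in when it is done.

Besides the shell and the picture viewer there is one more tool, called after "Emit:" by a JSON object that holds its "api" and its "payload", one argument or row to a line. apply_moves: Moves the arm, as the interface text tells. Its arguments: {"type":"object","properties":{"xyz":{"type":"array","items":{"type":"array","items":{"type":"number"}}},"twist":{"type":"array","items":{"type":"number"}},"claw":{"type":"array","items":{"type":"number"}}},"required":["xyz","twist","claw"]}

```bash
mkdir -p pics
cat > h.py <<'E'
import numpy as np,cv2
from station import r,imaging,job
def snap(n,f):
    p=imaging.capture(n); cv2.imwrite('pics/'+f,p['pixels'][:,:,::-1]); return p
E
python3 - <<'E'
from h import *
s=r.sense(); print({k:np.round(v,3).tolist() for k,v in s.items()})
for n in('scene','side','wrist'):
    p=snap(n,n+'0.png'); print(n,np.round(p['mtx'],1).tolist(),np.round(p['view'],3).tolist())
    for q in('plate','corner_a','tab_1','dish_mid','pot_mid','dropper_mid','mailer_mid','battery_mid'):
        print(q,[(round(d['p'],2),np.round(d['centre']).tolist(),int(d['mask'].sum())) for d in imaging.regions_of(q,p)][:8])
E
```

```text
{'time_s': 0.0, 'joints': [-56.629, 22.091, 0.379, -0.029, -68.412, -14.817], 'joint_velocities': [0.066, -0.086, 0.005, -0.024, 0.056, -0.068], 'effort': [-0.001, -39.066, 18.74, 4.22, 0.011, -0.0], 'tcp_pos': [0.199, -0.592, 0.235], 'ee_rot': [[-0.001, -0.318, 0.948], [0.002, 0.948, 0.318], [-1.0, 0.002, -0.0]], 'wrist_force': [-0.243, 0.327, -0.064], 'moment': [-0.001, 0.008, -0.025], 'gripper_width': 1.001}
scene [[392.3, 0.0, 310.4], [0.0, 392.3, 203.5], [0.0, 0.0, 1.0]] [[-0.865, -0.502, -0.01, 0.492], [-0.284, 0.506, -0.815, 0.197], [0.414, -0.702, -0.58, 0.826], [0.0, 0.0, 0.0, 1.0]]
plate [(0.73, [333.0, 215.0], 2111)]
corner_a [(0.66, [330.0, 212.0], 2147)]
tab_1 [(0.67, [354.0, 224.0], 126), (0.54, [276.0, 291.0], 359), (0.47, [377.0, 192.0], 86), (0.43, [329.0, 212.0], 2152), (0.42, [298.0, 207.0], 116)]
dish_mid [(0.59, [322.0, 202.0], 320), (0.56, [352.0, 224.0], 111), (0.19, [298.0, 208.0], 119)]
pot_mid [(0.66, [289.0, 247.0], 404)]
dropper_mid [(0.54, [359.0, 160.0], 197)]
mailer_mid [(0.79, [394.0, 179.0], 216)]
battery_mid [(0.47, [297.0, 202.0], 103), (0.4, [258.0
[... 310 characters left out ...]
21.0, 241.0], 2953), (0.43, [290.0, 226.0], 87)]
tab_1 [(0.65, [360.0, 272.0], 216), (0.6, [286.0, 269.0], 189), (0.56, [289.0, 228.0], 118), (0.48, [358.0, 224.0], 116), (0.43, [309.0, 165.0], 46)]
dish_mid [(0.89, [329.0, 229.0], 375)]
pot_mid [(0.67, [326.0, 188.0], 284)]
dropper_mid [(0.57, [337.0, 333.0], 361)]
mailer_mid [(0.57, [288.0, 342.0], 755)]
battery_mid [(0.61, [350.0, 186.0], 71)]
wrist [[281.1, 0.0, 318.3], [0.0, 281.1, 196.7], [0.0, 0.0, 1.0]] [[-0.317, 0.948, 0.0, 0.625], [0.92, 0.308, 0.241, -0.03], [0.228, 0.077, -0.971, 0.39], [0.0, 0.0, 0.0, 1.0]]
plate []
corner_a []
tab_1 []
dish_mid []
pot_mid []
dropper_mid []
mailer_mid [(0.67, [437.0, 374.0], 422)]
battery_mid []
```

Run:
```python
import cv2
a=cv2.imread('pics/scene0.png');b=cv2.imread('pics/side0.png')
cv2.imwrite('pics/s1.png',cv2.resize(a[130:330,220:440],None,fx=3,fy=3,interpolation=2)[:600])
cv2.imwrite('pics/s2.png',cv2.resize(b[150:350,220:440],None,fx=3,fy=3,interpolation=2))
```

```text
(no output)
```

View pics/s1.png

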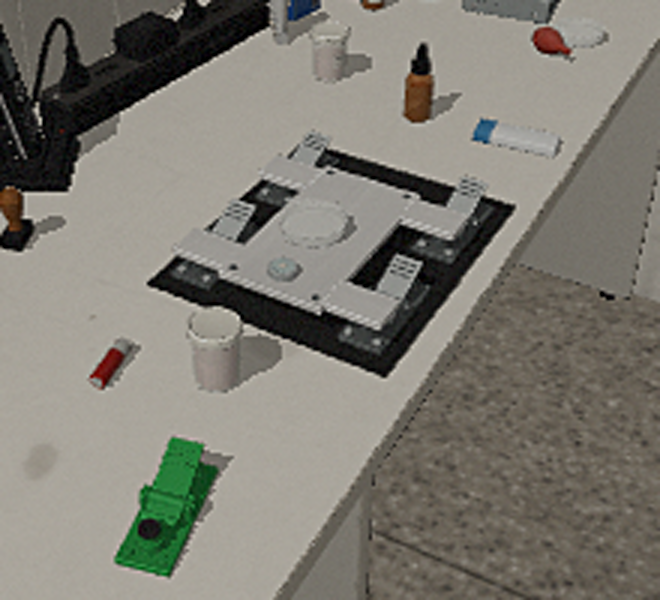

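View pics/s2.png

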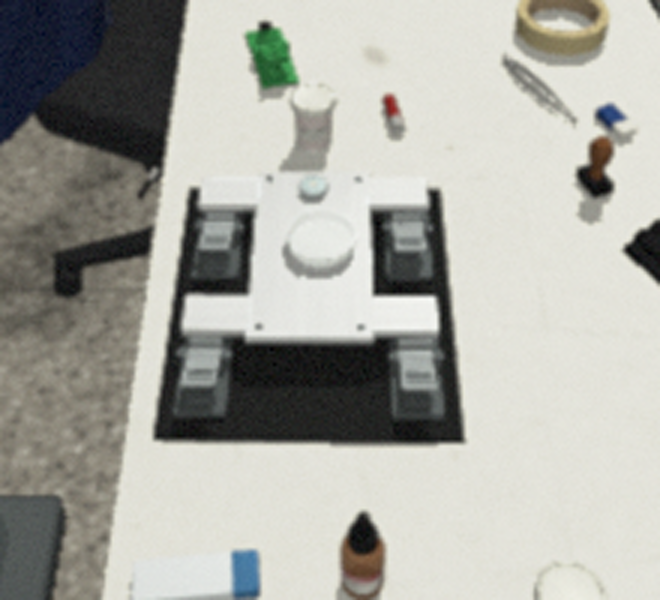

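View pics/scene0.png

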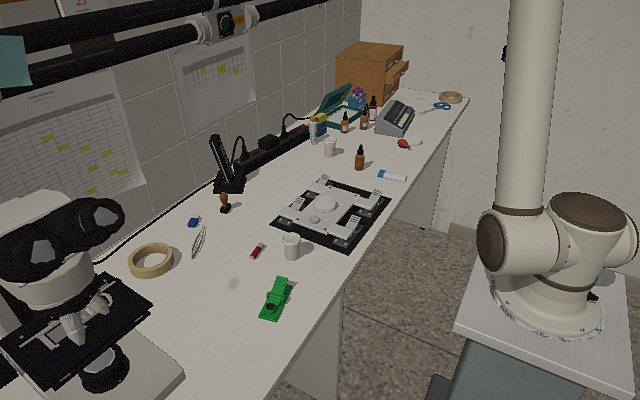

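```bash
cat >> h.py <<'E'
def P(p): return p['mtx']@p['view'][:3]
def tri(pa,ua,pb,ub):
    X=cv2.triangulatePoints(P(pa),P(pb),np.array(ua,float).reshape(2,1),np.array(ub,float).reshape(2,1)); return (X[:3]/X[3]).ravel()
def proj(p,X):
    q=P(p)@np.append(X,1); return q[:2]/q[2]
def onz(p,u,z):
    V=p['view'];R=V[:3,:3];c=-R.T@V[:3,3];d=R.T@np.linalg.inv(p['mtx'])@np.array([u[0],u[1],1.]);return c+d*(z-c[2])/d[2]
E
python3 - <<'E'
from h import *
a=imaging.capture('scene');b=imaging.capture('side');w=imaging.capture('wrist')
V=w['view'];print('wristcam',-V[:3,:3].T@V[:3,3])
S=lambda x,y:(220+x/3,130+y/3)
D=lambda x,y:(220+x/3,150+y/3)
for n,s,d in [('dish',(316,225),(320,243)),('lugC near-front outer? d bl',(0,0),(0,0)),
 ('D outer -y',(462,237),(181,335)),('C outer -y',(380,327),(198,207)),
 ('pot lid',(215,325),(313,97)),('dropper tip',(422,48),(363,520))]:
    if s!=(0,0): print(n,tri(a,S(*s),b,D(*d)).round(3))
for n,d in [('c outer top',(200,180)),('a outer top',(428,180)),('c outer low',(198,208)),('a outer low',(429,208)),('d ot',(184,297)),('d ol',(181,335)),('b ot',(437,297)),('b ol',(438,334))]:
    print(n,onz(b,D(*d),.035).round(3))
E
```

```text
wristcam [ 0.13674885 -0.61302525  0.38511766]
dish [ 0.534 -0.019  0.039]
D outer -y [ 0.424 -0.096  0.016]
C outer -y [0.43  0.052 0.016]
pot lid [0.528 0.155 0.056]
dropper tip [ 0.56  -0.298  0.081]
c outer top [0.427 0.064 0.035]
a outer top [0.631 0.061 0.035]
c outer low [0.428 0.028 0.035]
a outer low [0.629 0.026 0.035]
d ot [ 0.424 -0.073  0.035]
d ol [ 0.425 -0.112  0.035]
b ot [ 0.628 -0.076  0.035]
b ol [ 0.625 -0.113  0.035]
```

Emit:
{"api": "apply_moves", "payload": {
  "xyz": [
    [0, 0.034, 0.036],
    [0, 0.034, 0.036],
    [0, 0.034, 0.036],
    [0, 0.034, 0.036],
    [0, 0.034, 0.036],
    [0, 0.034, 0.036],
    [0, 0.034, 0.036],
    [0, 0.034, 0.036],
    [0, 0.034, 0.036],
    [0, 0.034, 0.036],
    [0, 0.034, 0.036],
    [0, 0.034, 0.036]
  ],
  "twist": [0, 0, 0, 0, 0, 0, 0, 0, 0, 0, 0, 0],
  "claw": [0, 0, 0, 0, 0, 0, 0, 0, 0, 0, 0, 0]
}}

```text
time_s: 2.7
tcp_pos: [0.4824, -0.0658, 0.2375]
ee_rot: [[0.008, -0.309, 0.951], [-0.003, 0.951, 0.309], [-1.0, -0.005, 0.006]]
wrist_force: [0.8, -0.5, 0.1]
gripper_width: 0.031
```

Emit:
{"api": "apply_moves", "payload": {
  "xyz": [
    [0, 0.02, 0],
    [0, 0.02, 0],
    [0, 0, 0.01],
    [0, 0, 0],
    [0, 0, 0]
  ],
  "twist": [8, 8, 2, 0, 0],
  "claw": [0, 0, 0, 0, 0]
}}

```text
time_s: 3.2
tcp_pos: [0.4856, -0.0189, 0.2379]
ee_rot: [[0.01, 0.002, 1.0], [-0.002, 1.0, -0.002], [-1.0, -0.002, 0.01]]
wrist_force: [-0.5, 0.2, 0.1]
gripper_width: 0.005
```

Run:
```python
from h import *
s=r.sense();print(s['tcp_pos'],s['ee_rot'].round(3).tolist() if hasattr(s['ee_rot'],'round') else s['ee_rot'],s['gripper_width'],s['wrist_force'])
w=snap('wrist','w1.png')
for q in('plate','tab_1','dish_mid'):
    for d in imaging.regions_of(q,w): print(q,round(d['p'],2),np.round(d['centre']),d['mask'].sum(),onz(w,d['centre'],.035).round(3))
```

```text
[ 0.4855718  -0.01889068  0.23790727] [[0.01, 0.002, 1.0], [-0.002, 1.0, -0.002], [-1.0, -0.002, 0.01]] 0.0049307503680717695 [-0.50330507  0.19808994  0.12704903]
tab_1 0.94 [340. 147.] 889 [0.446 0.008 0.035]
tab_1 0.87 [224. 144.] 915 [ 0.442 -0.135  0.035]
tab_1 0.74 [545. 176.] 758 [0.483 0.267 0.035]
tab_1 0.51 [321. 207.] 768 [ 0.523 -0.016  0.035]
tab_1 0.28 [315. 185.] 8058 [ 0.494 -0.023  0.035]
dish_mid 0.65 [321. 205.] 821 [ 0.521 -0.016  0.035]
```

View pics/w1.png

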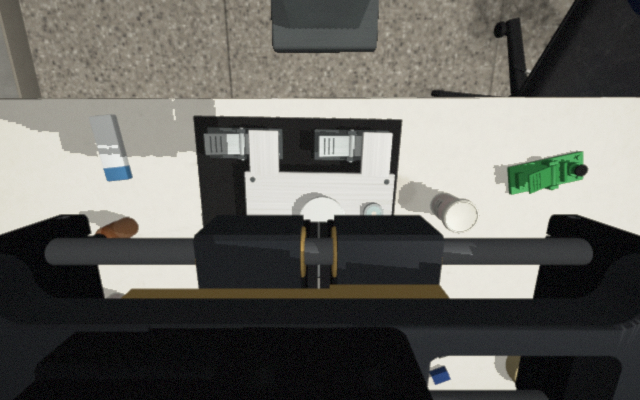

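Run:
```python
import cv2
a=cv2.imread('pics/w1.png')
cv2.imwrite('pics/w1c.png',cv2.resize(a[105:225,190:410],None,fx=3.5,fy=3.5,interpolation=2))
```

```text
(no output)
```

View pics/w1c.png

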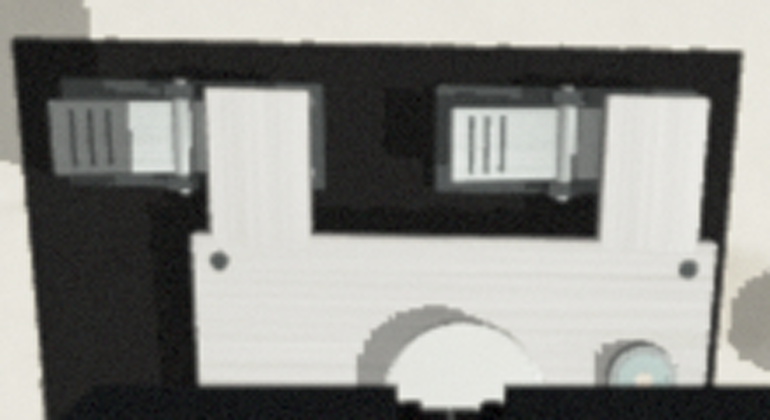

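Run:
```python
from h import *
w=imaging.capture('wrist')
C=lambda x,y:(190+x/3.5,105+y/3.5)
for n,u,z in [('D lug o-',(207,88),.035),('D lug o+',(308,90),.035),('D lug in-',(208,234),.035),('D lug in+',(311,234),.035),('C o-',(609,96),.035),('C o+',(708,98),.035),('C in-',(600,240),.035),
 ('plate corner -',(193,236),.035),('plate corner +',(716,242),.035),
 ('D tab end top',(49,100),.037),('D tab end bot',(55,174),.037),('D hinge',(183,135),.022),('C tab end top',(452,107),.037),('C tab end bot',(450,181),.037),('C hinge',(565,143),.022),('D base top',(64,82),.002),('D base bot',(72,188),.002),('C base r',(324,86),.002),('dish',(450,380),.045)]:
    print(n,onz(w,C(*u),z).round(4))
```

```text
D lug o- [ 0.4255 -0.1033  0.035 ]
D lug o+ [ 0.4264 -0.0683  0.035 ]
D lug in- [ 0.4767 -0.1063  0.035 ]
D lug in+ [ 0.4769 -0.0692  0.035 ]
C o- [0.4288 0.0363 0.035 ]
C o+ [0.4297 0.0707 0.035 ]
C in- [0.4795 0.0349 0.035 ]
plate corner - [ 0.4774 -0.1118  0.035 ]
plate corner + [0.4804 0.0767 0.035 ]
D tab end top [ 0.4293 -0.1578  0.037 ]
D tab end bot [ 0.4548 -0.1584  0.037 ]
D hinge [ 0.4424 -0.1163  0.022 ]
C tab end top [ 0.4323 -0.0183  0.037 ]
C tab end bot [ 0.4578 -0.0191  0.037 ]
C hinge [0.4459 0.0229 0.022 ]
D base top [ 0.4238 -0.1654  0.002 ]
D base bot [ 0.4639 -0.1664  0.002 ]
C base r [ 0.4257 -0.0668  0.002 ]
dish [ 0.529  -0.0194  0.045 ]
```

Emit:
{"api": "apply_moves", "payload": {
  "xyz": [
    [0, 0.036, -0.021],
    [0, 0.033, -0.021],
    [0.045, 0, 0],
    [0.045, 0, 0],
    [0.04, 0, 0],
    [0.03, 0, 0],
    [0, 0, 0],
    [0, 0, 0]
  ],
  "twist": [0, 0, 0, 0, 0, 0, 0, 0],
  "claw": [0, 0, 0, 0, 0, 0, 0, 0]
}}

```text
time_s: 4.25
tcp_pos: [0.4484, 0.0506, 0.077]
ee_rot: [[0.022, 0.006, 1.0], [0.001, 1.0, -0.006], [-1.0, 0.002, 0.022]]
wrist_force: [0.3, -0.1, 1.0]
gripper_width: 0.007
```

Emit:
{"api": "apply_moves", "payload": {
  "xyz": [
    [0.018, 0, -0.004],
    [0.004, 0, 0],
    [0, 0, 0]
  ],
  "twist": [0, 0, 0],
  "claw": [0, 0, 0]
}}

```text
time_s: 4.55
tcp_pos: [0.4488, 0.0518, 0.0594]
ee_rot: [[0.032, 0.006, 0.999], [0.005, 1.0, -0.006], [-0.999, 0.005, 0.032]]
wrist_force: [0.1, 0.3, -0.2]
gripper_width: 0.003
```

Run:
```python
from h import *
s=r.sense();t=s['tcp_pos']+.014*s['ee_rot'][:,0];print(s['tcp_pos'],t,s['wrist_force'])
out=[]
for n in('scene','side'):
    p=snap(n,n+'2.png');u=proj(p,t);print(n,u)
    i=p['pixels'][:,:,::-1];x,y=int(u[0]),int(u[1]);c=cv2.resize(i[y-50:y+50,x-50:x+50],(400,400),interpolation=2)
    cv2.circle(c,(int((u[0]-x+50)*4),int((u[1]-y+50)*4)),3,(0,0,255),-1);out.append(c)
cv2.imwrite('pics/t2.png',np.hstack(out))
```

```text
[0.44882252 0.05182023 0.05939623] [0.44926654 0.05189438 0.04540347] [ 0.07074828  0.26048923 -0.17232556]
scene [342.06620737 227.745017  ]
side [294.38981713 210.20806699]
```

View pics/t2.png

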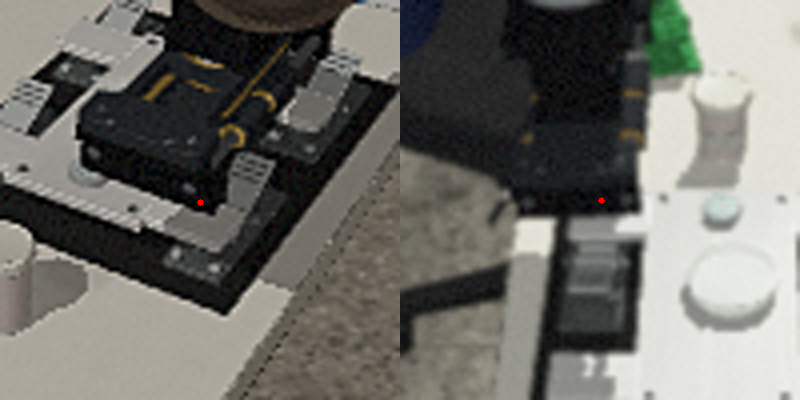

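Emit:
{"api": "apply_moves", "payload": {
  "xyz": [
    [0.008, 0, -0.003],
    [0.003, 0, 0]
  ],
  "twist": [0, 0],
  "claw": [0, 0]
}}

```text
time_s: 4.85
tcp_pos: [0.4474, 0.0525, 0.0499]
ee_rot: [[0.037, 0.006, 0.999], [0.008, 1.0, -0.006], [-0.999, 0.008, 0.036]]
wrist_force: [0.0, -0.5, 0.2]
gripper_width: 0.007
```

Emit:
{"api": "apply_moves", "payload": {
  "xyz": [
    [0.003, 0, 0]
  ],
  "twist": [0],
  "claw": [0]
}}

```text
time_s: 4.95
tcp_pos: [0.4477, 0.0526, 0.049]
ee_rot: [[0.036, 0.004, 0.999], [0.007, 1.0, -0.005], [-0.999, 0.007, 0.036]]
wrist_force: [-15.5, 3.5, 50.7]
gripper_width: 0.004
```

Emit:
{"api": "apply_moves", "payload": {
  "xyz": [
    [0.003, 0, 0]
  ],
  "twist": [0],
  "claw": [0]
}}

```text
time_s: 5.05
tcp_pos: [0.4477, 0.0527, 0.0491]
ee_rot: [[0.036, 0.002, 0.999], [0.005, 1.0, -0.003], [-0.999, 0.005, 0.036]]
wrist_force: [-14.4, 2.6, 42.0]
gripper_width: 0.004
```

Emit:
{"api": "apply_moves", "payload": {
  "xyz": [
    [-0.015, 0, 0],
    [-0.015, 0, 0],
    [0, -0.048, -0.002],
    [0, -0.048, -0.001],
    [0, -0.045, -0.001],
    [0, 0, 0],
    [0, 0, 0]
  ],
  "twist": [0, 0, 0, 0, 0, 0, 0],
  "claw": [0, 0, 0, 0, 0, 0, 0]
}}

```text
time_s: 5.75
tcp_pos: [0.4461, -0.0908, 0.082]
ee_rot: [[0.045, -0.005, 0.999], [0.007, 1.0, 0.005], [-0.999, 0.007, 0.045]]
wrist_force: [0.5, 0.0, 0.0]
gripper_width: 0.004
```

Emit:
{"api": "apply_moves", "payload": {
  "xyz": [
    [0.02, 0, -0.004],
    [0.01, 0, 0],
    [0, 0, 0]
  ],
  "twist": [0, 0, 0],
  "claw": [0, 0, 0]
}}

```text
time_s: 6.05
tcp_pos: [0.4445, -0.0889, 0.0515]
ee_rot: [[0.047, -0.008, 0.999], [0.007, 1.0, 0.007], [-0.999, 0.007, 0.047]]
wrist_force: [-0.3, 0.8, -0.1]
gripper_width: 0.005
```

Emit:
{"api": "apply_moves", "payload": {
  "xyz": [
    [0.0025, 0, 0]
  ],
  "twist": [0],
  "claw": [0]
}}

```text
time_s: 6.15
tcp_pos: [0.4449, -0.0882, 0.0493]
ee_rot: [[0.047, -0.01, 0.999], [0.007, 1.0, 0.009], [-0.999, 0.006, 0.047]]
wrist_force: [-4.8, -2.0, 25.8]
gripper_width: 0.004
```

Emit:
{"api": "apply_moves", "payload": {
  "xyz": [
    [0.001, 0, 0]
  ],
  "twist": [0],
  "claw": [0]
}}

```text
time_s: 6.25
tcp_pos: [0.445, -0.088, 0.0495]
ee_rot: [[0.046, -0.013, 0.999], [0.006, 1.0, 0.012], [-0.999, 0.005, 0.046]]
wrist_force: [-3.8, -5.7, 14.0]
gripper_width: 0.006
```

Emit:
{"api": "apply_moves", "payload": {
  "xyz": [
    [-0.02, 0, 0],
    [-0.04, 0, 0],
    [0, 0, 0.04],
    [0, 0, 0.04],
    [0, 0, 0.04],
    [0, -0.006, 0.04],
    [0, 0, 0],
    [0, 0, 0]
  ],
  "twist": [0, 0, 0, 0, 0, 0, 0, 0],
  "claw": [0, 0, 0, 0, 0, 0, 0, 0]
}}

```text
time_s: 7.05
tcp_pos: [0.6089, -0.0865, 0.1271]
ee_rot: [[0.058, -0.022, 0.998], [0.007, 1.0, 0.022], [-0.998, 0.006, 0.058]]
wrist_force: [-0.5, 0.5, -0.8]
gripper_width: 0.003
```

Emit:
{"api": "apply_moves", "payload": {
  "xyz": [
    [0.04, -0.007, -0.004],
    [0.026, 0, 0],
    [0.008, 0, 0],
    [0, 0, 0]
  ],
  "twist": [-0.5, -0.5, 0, 0],
  "claw": [0, 0, 0, 0]
}}

```text
time_s: 7.45
tcp_pos: [0.6077, -0.0912, 0.0536]
ee_rot: [[0.06, -0.043, 0.997], [0.007, 0.999, 0.043], [-0.998, 0.005, 0.061]]
wrist_force: [-0.5, -1.0, 0.0]
gripper_width: 0.008
```

Run:
```python
from h import *
s=r.sense();t=s['tcp_pos']+.014*s['ee_rot'][:,0];print(s['tcp_pos'],t,s['wrist_force'])
out=[]
for n in('scene','side'):
    p=snap(n,n+'3.png');u=proj(p,t);print(n,u)
    i=p['pixels'][:,:,::-1];x,y=int(u[0]),int(u[1]);c=cv2.resize(i[y-50:y+50,x-50:x+50],(400,400),interpolation=2)
    cv2.circle(c,(int((u[0]-x+50)*4),int((u[1]-y+50)*4)),3,(0,0,255),-1);out.append(c)
cv2.imwrite('pics/t3.png',np.hstack(out))
```

```text
[ 0.60768221 -0.09121713  0.05357001] [ 0.60852782 -0.09111214  0.03959596] [-0.46906178 -0.95133089  0.01655847]
scene [314.14334854 184.52251215]
side [358.24953956 252.80690345]
```

View pics/t3.png

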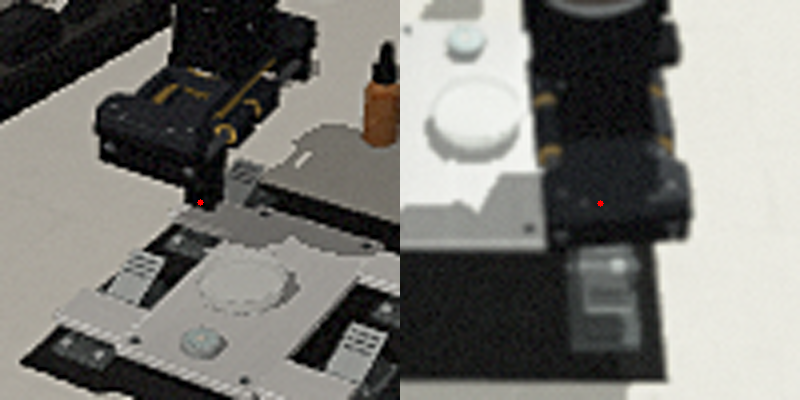

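Emit:
{"api": "apply_moves", "payload": {
  "xyz": [
    [0.003, -0.002, 0],
    [0, 0, 0]
  ],
  "twist": [1.5, 0.5],
  "claw": [0, 0]
}}

```text
time_s: 7.75
tcp_pos: [0.6106, -0.093, 0.0549]
ee_rot: [[0.069, -0.007, 0.998], [0.008, 1.0, 0.006], [-0.998, 0.007, 0.069]]
wrist_force: [-0.3, -0.2, -0.1]
gripper_width: 0.007
```

Emit:
{"api": "apply_moves", "payload": {
  "xyz": [
    [0.002, 0, 0]
  ],
  "twist": [0],
  "claw": [0]
}}

```text
time_s: 7.85
tcp_pos: [0.6115, -0.093, 0.0541]
ee_rot: [[0.071, -0.006, 0.997], [0.008, 1.0, 0.006], [-0.997, 0.007, 0.071]]
wrist_force: [0.5, 0.4, 0.8]
gripper_width: 0.007
```

Emit:
{"api": "apply_moves", "payload": {
  "xyz": [
    [0.002, 0, 0]
  ],
  "twist": [0],
  "claw": [0]
}}

```text
time_s: 7.95
tcp_pos: [0.612, -0.093, 0.0526]
ee_rot: [[0.072, -0.006, 0.997], [0.008, 1.0, 0.006], [-0.997, 0.008, 0.072]]
wrist_force: [-0.6, -0.3, 0.2]
gripper_width: 0.009
```

Emit:
{"api": "apply_moves", "payload": {
  "xyz": [
    [0.004, 0, -0.002]
  ],
  "twist": [0],
  "claw": [0]
}}

```text
time_s: 8.05
tcp_pos: [0.6113, -0.093, 0.0492]
ee_rot: [[0.075, -0.007, 0.997], [0.008, 1.0, 0.006], [-0.997, 0.008, 0.075]]
wrist_force: [2.3, 0.1, 2.3]
gripper_width: 0.007
```

Emit:
{"api": "apply_moves", "payload": {
  "xyz": [
    [0.002, 0, 0]
  ],
  "twist": [0],
  "claw": [0]
}}

```text
time_s: 8.15
tcp_pos: [0.6115, -0.093, 0.0474]
ee_rot: [[0.075, -0.007, 0.997], [0.008, 1.0, 0.006], [-0.997, 0.007, 0.075]]
wrist_force: [-1.0, -0.1, 4.6]
gripper_width: 0.005
```

Emit:
{"api": "apply_moves", "payload": {
  "xyz": [
    [0.003, 0, 0],
    [0.001, 0, 0]
  ],
  "twist": [0, 0],
  "claw": [0, 0]
}}

```text
time_s: 8.35
tcp_pos: [0.6116, -0.0932, 0.0454]
ee_rot: [[0.075, -0.008, 0.997], [0.007, 1.0, 0.007], [-0.997, 0.006, 0.075]]
wrist_force: [-4.7, 1.5, 11.2]
gripper_width: 0.005
```

Emit:
{"api": "apply_moves", "payload": {
  "xyz": [
    [0.001, 0, 0],
    [0.001, 0, 0]
  ],
  "twist": [0, 0],
  "claw": [0, 0]
}}

```text
time_s: 8.55
tcp_pos: [0.6116, -0.0931, 0.0455]
ee_rot: [[0.075, -0.009, 0.997], [0.007, 1.0, 0.008], [-0.997, 0.006, 0.075]]
wrist_force: [-2.0, 0.5, 7.7]
gripper_width: 0.003
```

Emit:
{"api": "apply_moves", "payload": {
  "xyz": [
    [-0.02, 0, 0],
    [-0.02, 0, 0],
    [0, -0.032, 0],
    [0, -0.032, 0],
    [0, 0, 0]
  ],
  "twist": [0, 0, 0, 0, 0],
  "claw": [0, 0, 0, 0, 0]
}}

```text
time_s: 9.05
tcp_pos: [0.6082, -0.1577, 0.0844]
ee_rot: [[0.071, -0.011, 0.997], [0.007, 1.0, 0.011], [-0.997, 0.006, 0.072]]
wrist_force: [-0.2, -0.7, -0.1]
gripper_width: 0.005
```

Run:
```python
from h import *
s=r.sense();t=s['tcp_pos']+.014*s['ee_rot'][:,0];print(s['tcp_pos'],t,s['wrist_force'])
p=imaging.capture('side');out=[]
a=cv2.imread('pics/side0.png');b=cv2.imread('pics/scene0.png')
for d in imaging.regions_of('tab_1',p): print(round(d['p'],2),d['centre'],onz(p,d['centre'],.03).round(3))
print(onz(p,(220+417/3,150+372/3),.032), onz(p,(220+417/3,150+345/3),.022))
p=snap('scene','scene4.png');u=proj(p,t)
for i in (p['pixels'][:,:,::-1],b):
    x,y=int(u[0]),int(u[1]);c=cv2.resize(i[y-50:y+50,x-50:x+50],(400,400),interpolation=2)
    for X in (t,(.609,-.154,.032)):
        v=proj(p,np.array(X));cv2.circle(c,(int((v[0]-x+50)*4),int((v[1]-y+50)*4)),3,(0,0,255),-1)
    out.append(c)
cv2.imwrite('pics/t4.png',np.hstack(out))
```

```text
[ 0.60815588 -0.15770489  0.08435638] [ 0.60915598 -0.15760448  0.07039251] [-0.15844614 -0.65317291 -0.14653559]
0.67 [312.5, 247.0] [ 0.499 -0.064  0.03 ]
0.6 [287.5, 271.5] [ 0.444 -0.137  0.03 ]
[ 0.60669867 -0.14691349  0.032     ] [ 0.6095813  -0.11340855  0.022     ]
```

View pics/t4.png

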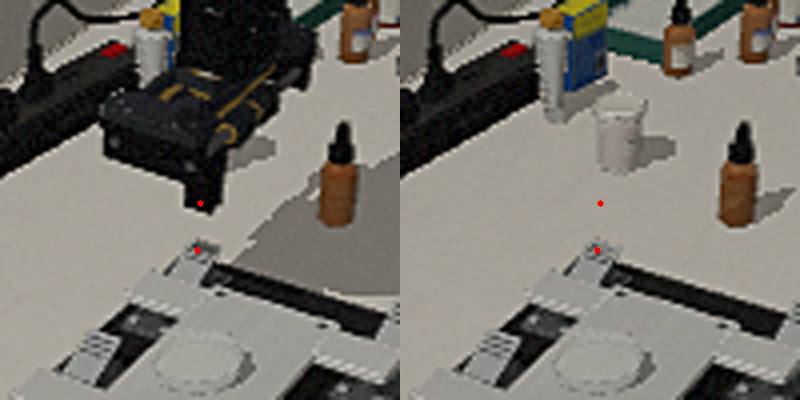

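Emit:
{"api": "apply_moves", "payload": {
  "xyz": [
    [0.02, 0.003, -0.003],
    [0.009, 0, 0],
    [0.003, 0, 0],
    [0.004, 0, 0],
    [0.004, 0, 0]
  ],
  "twist": [0, 0, 0, 0, 0],
  "claw": [0, 0, 0, 0, 0]
}}

```text
time_s: 9.7
tcp_pos: [0.609, -0.149, 0.0438]
ee_rot: [[0.071, -0.019, 0.997], [0.007, 1.0, 0.019], [-0.997, 0.006, 0.072]]
wrist_force: [-1.4, -1.4, 4.6]
gripper_width: 0.008
```

Emit:
{"api": "apply_moves", "payload": {
  "xyz": [
    [0.004, 0, 0],
    [0.004, 0, 0]
  ],
  "twist": [0, 0],
  "claw": [0, 0]
}}

```text
time_s: 9.9
tcp_pos: [0.6098, -0.1494, 0.0368]
ee_rot: [[0.072, -0.02, 0.997], [0.006, 1.0, 0.019], [-0.997, 0.005, 0.072]]
wrist_force: [-2.6, -2.0, 3.7]
gripper_width: 0.004
```

Emit:
{"api": "apply_moves", "payload": {
  "xyz": [
    [0.003, 0, 0],
    [0.002, 0, 0]
  ],
  "twist": [0, 0],
  "claw": [0, 0]
}}

```text
time_s: 10.1
tcp_pos: [0.61, -0.1496, 0.0347]
ee_rot: [[0.071, -0.021, 0.997], [0.005, 1.0, 0.02], [-0.997, 0.004, 0.071]]
wrist_force: [-6.9, 2.8, 19.4]
gripper_width: 0.007
```

Emit:
{"api": "apply_moves", "payload": {
  "xyz": [
    [0.002, 0, 0],
    [0.002, 0, 0]
  ],
  "twist": [0, 0],
  "claw": [0, 0]
}}

```text
time_s: 10.3
tcp_pos: [0.6099, -0.1495, 0.0349]
ee_rot: [[0.071, -0.021, 0.997], [0.005, 1.0, 0.021], [-0.997, 0.003, 0.072]]
wrist_force: [-5.2, 1.7, 13.9]
gripper_width: 0.008
```

Emit:
{"api": "apply_moves", "payload": {
  "xyz": [
    [0.003, 0, 0],
    [-0.02, 0, 0],
    [-0.04, 0, 0],
    [-0.04, -0.02, -0.03],
    [-0.04, -0.03, -0.03],
    [-0.03, -0.03, -0.03],
    [0, -0.04, -0.03],
    [0, -0.04, -0.03],
    [0, 0, 0],
    [0, 0, 0]
  ],
  "twist": [0, 0, 0, 0, 0, 0, 0, 0, 0, 0],
  "claw": [0, 0, 0, 0, 0, 0, 0, 0, 0, 0]
}}

```text
time_s: 11.3
tcp_pos: [0.4576, -0.3111, 0.1896]
ee_rot: [[0.084, -0.023, 0.996], [0.004, 1.0, 0.023], [-0.996, 0.002, 0.084]]
wrist_force: [0.2, 0.7, -0.3]
gripper_width: 0.002
```

Run:
```python
from h import *
s=r.sense();print(s['tcp_pos'],s['wrist_force'])
a=snap('scene','scene5.png')['pixels'][:,:,::-1];b=snap('side','side5.png')['pixels'][:,:,::-1]
cv2.imwrite('pics/f1.png',np.hstack([cv2.resize(i[150:270,260:400],(400,343),interpolation=2) for i in(cv2.imread('pics/scene0.png'),a)]))
cv2.imwrite('pics/f2.png',np.hstack([cv2.resize(i[180:310,260:390],(400,400),interpolation=2) for i in(cv2.imread('pics/side0.png'),b)]))
```

```text
[ 0.4576157  -0.31110762  0.18964347] [ 0.18926117  0.73932835 -0.32656974]
```

View pics/f1.png

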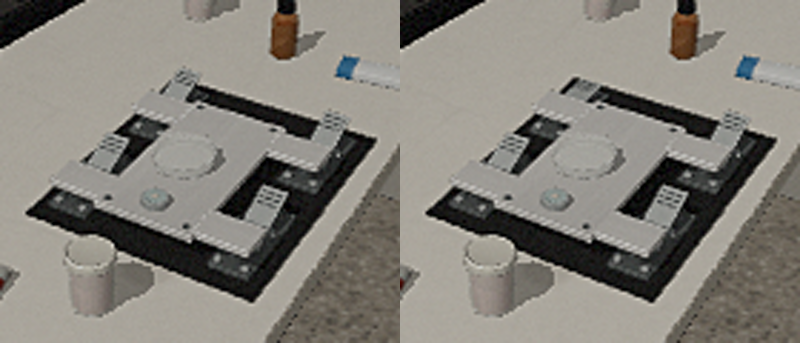

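View pics/f2.png

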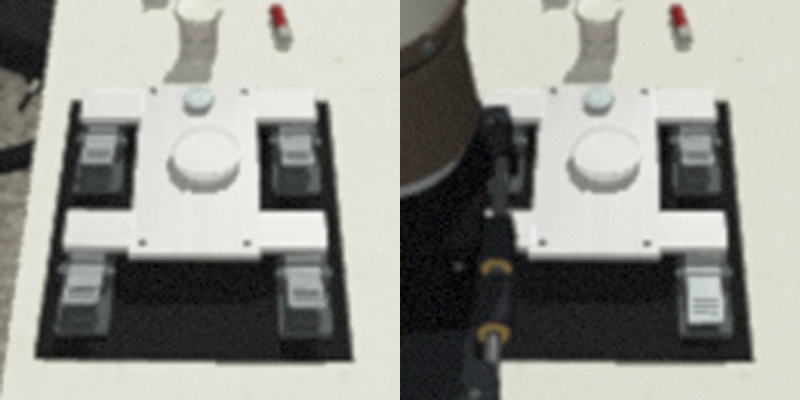

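The far-right tab (scene image around pixel (325,182)) now lies flat. The other three tabs look as raised as before, and the plate and bystanders look unmoved.

```bash
python3 -c "
from h import *
print(job.finish_job())"
```

```text
the job is handed in; nothing more can be done
None
```

The far-right corner (corner_b) is the one that rocks. I pressed the shim tab beside it down flat and handed the job in at about 11.4 s of the 58 s allowed. `finish_job` gives no verdict.

- **Finding the corner:** Near left (c) and near right (d) were firm, holding against 51 N and 26 N with no measurable sink. Far right (b) sank about 4 mm onto its stop, giving way at under 5 N. I did not press far left (a), because b had already given way.
- **Pressing the tab:** b's tab yielded at about 4 N, then stopped at 19 N with the fingertip about 20 mm above the worktop, the flat height given.
- **Last checks:** In the final scene picture, that tab is flat, the other three are raised, and the plate, dish, pot, dropper bottle and mailer look unmoved. The battery is only partly visible there; the side picture shows it in place. The arm is clear of everything.
- **What the checks did not cover:**
  - The final side view had the two near corners partly hidden by the arm, so they are confirmed only in the scene view.
  - I judged the plate level by eye and did not measure the corner heights at the end.
- **Disagreements and slips:**
  - The side and wrist cameras disagreed by about 5 mm in y, so I used the average.
  - The tool tilted gradually to nearly 5 degrees, which did not affect the presses.
  - The first press, on corner c, was harder than intended, but it stayed within the wrist limit.

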